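Open the filler port of a gear unit

TASK

The polishing arm's gear unit needs an oil top-up. Unscrew the filler cap on top of it, the larger cap with the upright grip bar, by a quarter turn anticlockwise as seen from above, lift it straight off, and lower it into the steel tray beside the specimen mounts so that it stands upright on the tray floor, grip bar on top.

Things in the scene. Friction and masses are not known exactly. Their poses are not given: they have to be found in the camera images.
- filler_cap: Loose cap, 47 mm tall. Origin under its steel stem (23 mm thick, 15 mm long, two lugs near the foot 42 mm tip to tip along x); then a black disc, 58 mm across, 15 to 21 mm above the origin; on it a black grip bar, 46 mm long (x), 12 mm thick (y), its top 47 mm above the origin. z up. Closed at the start, bar along the unit's x axis. Stands upright on its stem and lugs. About 0.12 kg.
- bar_end (a point): The +x end of the cap's grip bar, at its top: 23 mm from the cap's axis, 47 mm above the cap's origin. It shows how far the cap has turned. To turn and lift the cap, grip the bar across its 12 mm thickness from above; seated, the bar's top is 102 mm and the top of the disc 76 mm above the bench.
- filler_port (a point): Top centre of the port, 70 mm above the bench, on a grey gear housing fixed to it (140 x 196 mm, top at 62 mm; z up, its x along the short side). Closed cap's origin: 15 mm lower. The cap turns only anticlockwise, easily, not rising; lifts off at 55 to 110 degrees, clear after 20 mm. Play 3 mm. The smaller round breather without a bar, 90 mm away along -y, is fixed and stays.
- steel_tray: Loose shallow stainless tray, 175 mm (x) by 235 mm (y), rim 15 mm high, floor 2 mm thick, inner floor 160 x 220 mm. Origin: centre of its underside; z up. Two round specimen mounts (up to 38 mm across, 21 mm tall) lie in its -y half, centres 70 to 90 mm from the tray's middle line; its +y half is empty, e.g. round (0, +50 mm). Left or right of the housing.
Not all that is in view belongs to the job. Leave any brown or pink look-alike of the filler_cap alone.

How it is judged:
On the way, in this order (a step that is already met when the one before it is completed fails the run):
1. the cap is turned at least 40 degrees anticlockwise while still down in its port (y of bar_end in the frame of filler_port above 0.015 m and horizontal distance between filler_cap and filler_port below 0.008 m and z of filler_cap in the frame of filler_port between -0.02 and -0.008 m).
2. the cap is lifted clear of the port (z of filler_cap in the frame of filler_port above 0.005 m).
At the end, for the whole second after the job is handed in: The filler cap stands on the floor of the steel tray, released and at rest, grip bar up, within 10 degrees of upright (x of filler_cap in the frame of steel_tray between -0.072 and 0.072 m and y of filler_cap in the frame of steel_tray between -0.102 and 0.102 m and z of filler_cap in the frame of steel_tray between -0.003 and 0.008 m and angle between filler_cap's own z axis and vertical below 0.175 rad and linear speed of filler_cap below 0.03 m/s and contact force between filler_cap and the fingers below 0.1 N); the robot touches nothing.
It fails at once if the cap is dropped into the tray or slammed down (faster than 0.7 m/s close above it) (linear speed of filler_cap above 0.7 m/s and z of filler_cap in the frame of steel_tray below 0.03 m and horizontal distance between filler_cap and steel_tray below 0.14 m).
It also fails if it takes over 45 s, if anything falls off the work surface, if the arm or the gripper's body presses on something with over 40 N, if the wrist force passes 120 N, or if a joint passes its speed limit or range.

ROBOT

A 6-joint arm with a two-finger parallel gripper is mounted at the origin on a cart in front of the work surface, level with it; the furniture and walls round the work are solid. World frame = base frame: x ahead of the robot, y to its left, z up, the work surface at z = 0. Lengths are in m, angles in rad, forces in N, time in s.
With the tool pointing down it reaches from about 0.35 to 0.85 m from the base axis. Payload 8.1 kg.
Tool frame: the origin (TCP) lies on the centre line of the jaws, within the pads' length; the fingertips stand robot.finger_overhang ahead of it and the grasp point (between the pads) lies 5 mm behind it (robot.finger_overhang is the distance from the TCP to the fingertips, in m); z points along the fingers, y is the direction in which the jaws open and shut (so a half turn about z gives the same grasp; the last joint's range is limited). The gripper opens to 93 mm and grips with 3 to 60 N. Pads are 15 mm wide; open, the fingers measure 128 mm over their backs; the gripper's body (75 mm by 188 mm) begins 65 mm behind the grasp point.
Start: joints at [1.217, 0.13, 1.488, -0, 1.523, -0.085], TCP at [0.159, 0.578, 0.233] pointing down, gripper open.
Joint ranges: [-2.96, 2.96], [-0.89, 2.26], [0.02, 2.5], [-1.34, 4.48], [0, 2.73], [-2.66, 2.66]. Speed limits (rad/s): [2.39, 2.39, 2.79, 3.14, 3.14, 3.14].

INTERFACE

Orientations are given as a rotation vector (axis times angle).
In Python, from plant import robot gives the robot as it stands. The module is installed in compiled form; this text tells all that it offers.
- The arm moves only by the tool carry_out, never from a script. Its argument "commands" is a list that holds one entry, the list of rows, each a list of 4 numbers: the shift along the tool's x, y, z in cm, then the turn about the tool's z in degrees. In form: [[[tx, ty, tz, roll], ...]]. A call has 1 to 20 rows; each row shifts and turns the commanded pose from where the row before left it, along the tool's axes as they then stand; what a row does not reach is not made up. A row lasts 1/12 s, in which the tool goes at most 41.7 mm and 7.16 degrees, less where a joint would pass 70% of its speed; a pose out of reach is approached as far as the arm can. A call is refused whole if a number of a shift passes 4.17 or a number of a turn 7.16, either way. A call with a gripper value outside its range is refused whole. "claw" is the finger opening in cm, from 0 to 9.3, set as the call begins (left out, the last holds). The fingers move at their own pace and stop on an object; "grip_force" is the grip in N (left out, the last holds). Time passes only in rows, so rows that do not move let the fingers close. It gives the time, the measured TCP pose, the force and the opening at its end, in the units of the state.
- robot.read_state(): the state, without advancing time (a new reading comes with each control period).
- robot.read_camera(name): name is "scene" or "top"; returns the picture (480x640x3 uint8, red, green, blue); there is no depth.
- robot.camera_params(name): a dict with "mtx" (3x3 intrinsics, pixels), "R" (3x3) and "t" (3): a world point X has camera coordinates R X + t. Camera axes: x right, y down, z forward; pixel columns grow to the right and rows downward; lengths in m; the calibration is good to about 2 mm. A picture is of the moment at which its call begins. camera_params takes no time and is no camera call.
- robot.close_job(): hands the job in, once; it reports no verdict.
The state is a dict: "t": time; "q": joint angles; "dq": joint speeds; "joint_torque": joint torques, N m; "tool_pos": TCP position; "orientation": TCP orientation; "force": force on the tool from outside, world axes, zero at the start; "wrist_torque": the same for the moment, N m; "opening": finger opening in m.
Only numpy, scipy, OpenCV 4.12 (cv2) and the standard library are available. Lean on these libraries where they do the work, as an engineer would, in place of code of your own. Each camera call takes 0.05 s, during which the arm holds its last target.

## Working session

There is one attempt and no reset: what is moved stays moved. The work goes in short steps, Python scripts to look and compute and a tool call to move; the robot and the scene stay as the last step left them, time stands still between calls to the robot, and variables do not carry over. Pictures are saved under pics/ and viewed, and the job is handed in when it is done.

Besides the shell and the picture viewer there is one more tool, called after ">>>" by a JSON object that holds its "name" and its "arguments", one argument or row to a line. carry_out: Moves the arm, as the interface text tells. Its arguments: {"type":"object","properties":{"commands":{"type":"array","items":{"type":"array","items":{"type":"array","items":{"type":"number"}}}},"claw":{"type":"number"},"grip_force":{"type":"number"}},"required":["commands"]}

```bash
mkdir -p pics; python3 - <<'E'
from plant import robot
import cv2
s=robot.read_state();print(s, robot.finger_overhang)
for n in("scene","top"):
    im=robot.read_camera(n);cv2.imwrite(f"pics/{n}0.png",im[:,:,::-1]);p=robot.camera_params(n);print(n,p)
E
```

```text
{'t': 0.0, 'q': array([ 1.21660877e+00,  1.31148037e-01,  1.48924887e+00, -2.88947914e-06,
        1.52301624e+00, -8.54150022e-02]), 'dq': array([ 5.47569845e-04,  1.01609077e-03,  3.72710775e-05,  2.03076518e-03,
        8.52522107e-04, -3.26344805e-04]), 'joint_torque': array([-2.47828866e-03, -5.59841073e+01, -4.91761279e+01,  7.62085430e-02,
        3.58205033e-02, -1.76065969e-04]), 'tool_pos': array([0.15912986, 0.57795543, 0.23161198]), 'orientation': array([-4.20864143e-01, -3.11287549e+00,  2.79146470e-03]), 'force': array([0.07297685, 0.67860091, 0.2726469 ]), 'wrist_torque': array([ 0.00491503, -0.02192562, -0.01458913]), 'opening': 0.0931714913896633} 0.014
scene {'mtx': array([[560.38558586,   0.        , 325.84156244],
       [  0.        , 560.38558586, 240.87715591],
       [  0.        ,   0.        ,   1.        ]]), 'R': array([[ 0.8806688 , -0.47372559,  0.00255758],
       [-0.32484342, -0.60780481, -0.72460338],
       [ 0.34481767,  0.63730478, -0.68916137]]), 't': array([-0.40393662,  0.27909847,  1.0183171 ])}
top {'mtx': array([[600.42999834,   0.        , 320.01936716],
       [  0.        , 600.42999834, 243.90618739],
       [  0.        ,   0.        ,   1.        ]]), 'R': array([[ 0.00840386, -0.99957745, -0.02782615],
       [-0.99801085, -0.0066455 , -0.06269108],
       [ 0.06247967,  0.02829765, -0.99764499]]), 't': array([0.11150311, 0.50802999, 1.38554716])}
```

View pics/scene0.png

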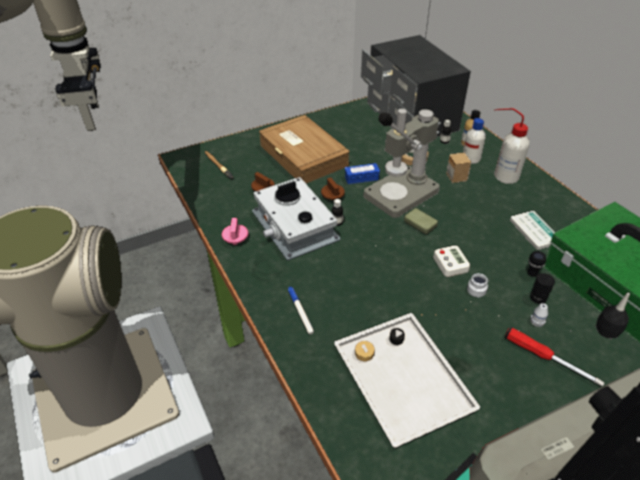

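View pics/top0.png

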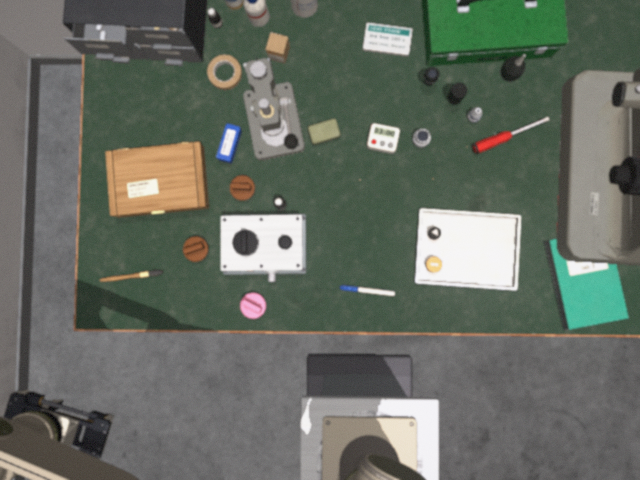

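```bash
python3 - <<'E'
import cv2,numpy as np
im=cv2.imread("pics/top0.png")
a=cv2.resize(im[200:290,205:315],None,fx=6,fy=6,interpolation=cv2.INTER_CUBIC)
cv2.imwrite("pics/crop1.png",a)
im=cv2.imread("pics/scene0.png")
a=cv2.resize(im[165:265,225:355],None,fx=6,fy=6,interpolation=cv2.INTER_CUBIC)
cv2.imwrite("pics/crop2.png",a)
E
```

```text
(no output)
```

View pics/crop1.png

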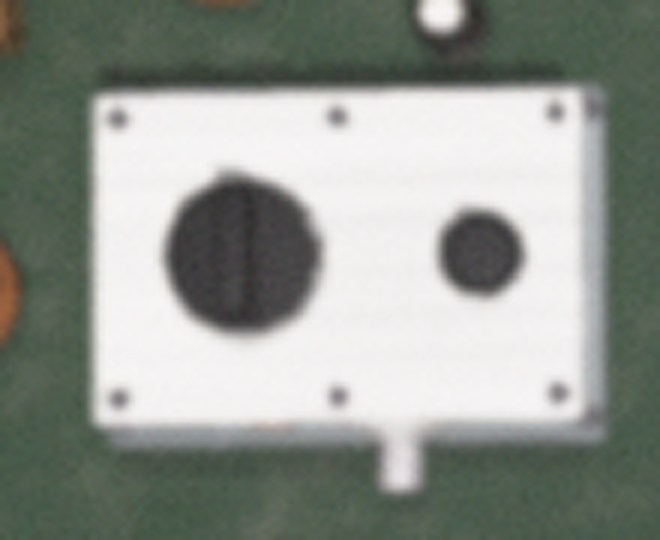

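View pics/crop2.png

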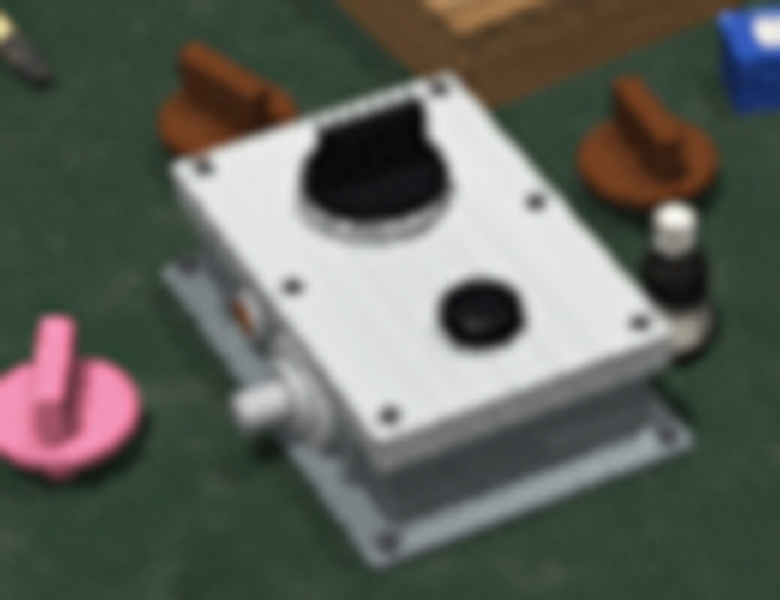

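The crop confirms the choice. What could be taken for the cap, in top-view pixels:
- **Black barred cap on the housing, (245,242):** chosen.
- **Breather, (285,242):** no bar, stays fixed.
- **Brown look-alikes, (242,188) and (195,248), and pink look-alike, (253,306):** left alone.

The breather lies to the cap's right, so the unit's +y is about world +y and the bar runs along world x. The mounts at (434,233) and (433,264) show that the tray's empty half is on the right, near (495,250).

```bash
cat > h.py <<'E'
import cv2,numpy as np
from plant import robot
def ray(n,uv,z):
    p=robot.camera_params(n);R,t=p["R"],p["t"];c=-R.T@t
    d=R.T@np.linalg.inv(p["mtx"])@np.array([uv[0],uv[1],1.]);return c+d*(z-c[2])/d[2]
def proj(n,X):
    p=robot.camera_params(n);c=p["R"]@np.array(X)+p["t"];c=p["mtx"]@c;return c[:2]/c[2]
E
python3 - <<'E'
from h import *
im=cv2.imread("pics/top0.png");g=im.max(2);mn=im.min(2)
def comps(mask,box,amin):
    x0,y0,x1,y1=box;m=np.zeros_like(mask);m[y0:y1,x0:x1]=mask[y0:y1,x0:x1]
    cs,_=cv2.findContours(m,cv2.RETR_EXTERNAL,cv2.CHAIN_APPROX_NONE);return [c for c in cs if cv2.contourArea(c)>amin]
w=((mn>170)*255).astype(np.uint8)
w=cv2.morphologyEx(w,cv2.MORPH_OPEN,np.ones((9,9)))
for nm,b,z in(("housing",(205,195,315,290),.062),("tray",(405,195,535,300),.015)):
    for c in comps(w,b,1000):
        r=cv2.minAreaRect(c);P=np.array([ray("top",p,z)for p in cv2.boxPoints(r)])
        print(nm,r,"ctr",P.mean(0).round(4));print(P[:,:2].round(4).tolist(),[round(np.linalg.norm(P[i]-P[i-1]),4)for i in range(4)])
        for i in range(4):
            e=P[i]-P[i-1];print(" edge ang",np.degrees(np.arctan2(e[1],e[0])).round(2))
d=((g<110)*255).astype(np.uint8)
for c in comps(d,(222,222,300,265),60):
    (u,v),(a,b_),_=cv2.fitEllipse(c);M=cv2.moments(c);
    print("dark",u,v,a,b_,M['m10']/M['m00'],M['m01']/M['m00'],ray("top",(u,v),.076).round(4),ray("top",(u,v),.072).round(4))
# scene bar: top corners (crop2 px /6 + off)
for q in((323,133),(418,102),(318,170),(445,180)):
    print(q,ray("scene",(q[0]/6+225,q[1]/6+165),.102).round(4))
E
```

```text
housing ((262.0, 243.0), (56.0, 82.0), 90.0) ctr [0.5058 0.2459 0.062 ]
[[0.5689, 0.3404], [0.5699, 0.1533], [0.4428, 0.152], [0.4414, 0.3381]] [np.float64(0.1276), np.float64(0.1872), np.float64(0.1271), np.float64(0.1861)]
 edge ang 1.08
 edge ang -89.7
 edge ang -179.42
 edge ang 90.45
tray ((465.314208984375, 248.78762817382812), (97.31730651855469, 75.76513671875), 3.814074993133545) ctr [ 0.4986 -0.2222  0.015 ]
[[0.4171, -0.1042], [0.5936, -0.1161], [0.5796, -0.3411], [0.404, -0.3275]] [np.float64(0.2237), np.float64(0.177), np.float64(0.2254), np.float64(0.1761)]
 edge ang 86.66
 edge ang -3.88
 edge ang -93.57
 edge ang 175.56
dark 284.6791076660156 241.77212524414062 11.861166954040527 12.117595672607422 284.66966966966964 241.76576576576576 [0.5078 0.193  0.076 ] [0.508  0.1934 0.072 ]
dark 244.8297576904297 242.09849548339844 23.466140747070312 23.99077033996582 244.82045454545454 242.10227272727272 [0.5065 0.2827 0.076 ] [0.5067 0.2834 0.072 ]
(323, 133) [0.4866 0.2818 0.102 ]
(418, 102) [0.5274 0.2821 0.102 ]
(318, 170) [0.4754 0.2621 0.102 ]
(445, 180) [0.5153 0.2339 0.102 ]
```

Cap–breather distance is 89.7 mm against 90 given, so the cap is at about (0.5065, 0.283) with a unit yaw of about +0.8°. The scene view agrees. The tray centre is about (0.4986, -0.222). Moving above the cap now.

>>> {"name": "carry_out", "arguments": {
  "commands": [
    [[-2.95,-1.37,0,0],[-2.95,-1.37,0,0],[-2.95,-1.37,0,0],[-2.95,-1.37,0,0],[-2.95,-1.37,0,0],[-2.95,-1.37,0,0],[-2.95,-1.37,0,0],[-2.95,-1.37,0,0],[-2.95,-1.37,0,0],[-2.95,-1.37,0,0],[-2.95,-1.37,0,0],[-2.95,-1.37,0,0],[-2.95,-1.37,0,0],[-2.95,-1.37,0,0],[0,0,0,0],[0,0,0,0]]
  ],
  "claw": 5,
  "grip_force": 30
}}

```text
t: 1.43
tool_pos: [0.5073, 0.2824, 0.2319]
orientation: [-0.426, -3.111, 0.001]
force: [-0.5, -0.1, 0.1]
opening: 0.0503
```

>>> {"name": "carry_out", "arguments": {
  "commands": [
    [[0,0,0,7],[0,0,0,7],[0,0,0,7],[0,0,0,7],[0,0,0,7],[0,0,0,7],[0,0,0,7],[0,0,0,7],[0,0,0,7],[0,0,0,7],[0,0,0,7],[0,0,0,7],[0,0,0,7],[0,0,0,7],[0,0,0,7],[0,0,0,7],[0,0,0,7],[0,0,0,7],[0,0,0,7],[0,0,0,7]]
  ]
}}

```text
t: 3.1
tool_pos: [0.5053, 0.285, 0.2324]
orientation: [-3.071, -0.662, 0.001]
force: [-0.4, -0.1, 0.6]
opening: 0.05
```

>>> {"name": "carry_out", "arguments": {
  "commands": [
    [[0,0,0,7],[0,0,0,7],[0,0,0,7],[0,0,0,2.8],[0,0,0,0],[0,0,0,0],[0,0,0,0]]
  ]
}}

```text
t: 3.68
tool_pos: [0.506, 0.2844, 0.2325]
orientation: [-3.141, -0.027, 0.001]
force: [0.2, -0.6, 0.3]
opening: 0.05
```

```bash
cat >> h.py <<'E'
from scipy.spatial.transform import Rotation as Ro
def st(tgt=None):
    s=robot.read_state();R=Ro.from_rotvec(s["orientation"]).as_matrix()
    print("t",s["t"],"pos",s["tool_pos"].round(4),"yaw y",np.degrees(np.arctan2(R[1,1],R[0,1])).round(2),"z",R[:,2].round(3),"q",s["q"].round(3),"F",s["force"].round(1),"op",round(s["opening"],4))
    if tgt is not None: print("tool delta cm",(R.T@(np.array(tgt)-s["tool_pos"])*100).round(2))
E
python3 -c "
from h import *
st([.5065,.283,.0925])
im=robot.read_camera('scene');cv2.imwrite('pics/s1.png',cv2.resize(im[100:280,200:440,::-1],None,fx=3,fy=3,interpolation=2))"
```

```text
t 3.6833 pos [0.506  0.2844 0.2325] yaw y -89.03 z [-0.  0. -1.] q [0.424 0.078 1.544 0.    1.519 1.978] F [ 0.2 -0.6  0.3] op 0.05
tool delta cm [ 0.06  0.14 14.  ]
```

View pics/s1.png

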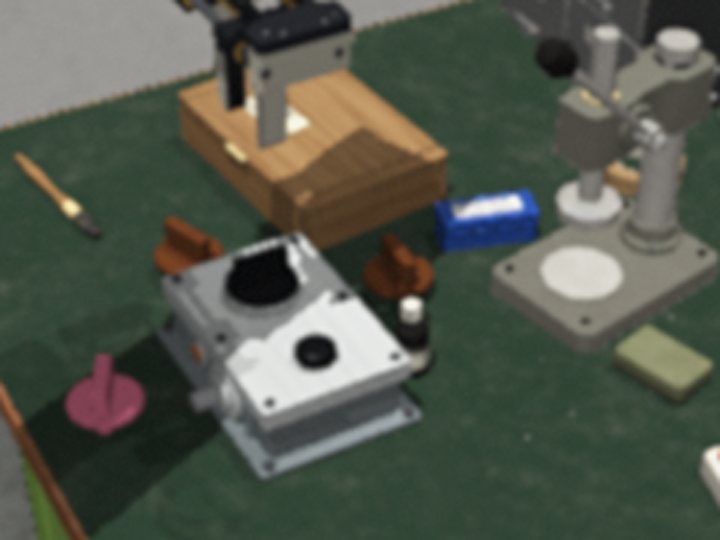

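The gripper is high above the housing with its jaws across the bar, which runs across at crop (262,262). Descending to just above the bar, with a look before the last bit.

>>> {"name": "carry_out", "arguments": {
  "commands": [
    [[0.05,0.1,2,0],[0,0,3,0],[0,0,3,0],[0,0,2,0],[0,0,1.0,0],[0,0,0,0],[0,0,0,0]]
  ]
}}

```text
t: 4.32
tool_pos: [0.5071, 0.283, 0.123]
orientation: [3.141, 0.023, -0.0]
force: [0.7, 0.4, 0.8]
opening: 0.0502
```

```bash
python3 -c "
from h import *
st([.5065,.283,.0925])
im=robot.read_camera('scene');cv2.imwrite('pics/s2.png',cv2.resize(im[120:270,220:380,::-1],None,fx=4,fy=4,interpolation=2))"
```

```text
t 4.3167 pos [0.5071 0.283  0.123 ] yaw y -89.17 z [-0. -0. -1.] q [0.421 0.156 1.664 0.    1.322 1.977] F [0.7 0.4 0.8] op 0.0502
tool delta cm [-0.06 -0.    3.05]
```

View pics/s2.png

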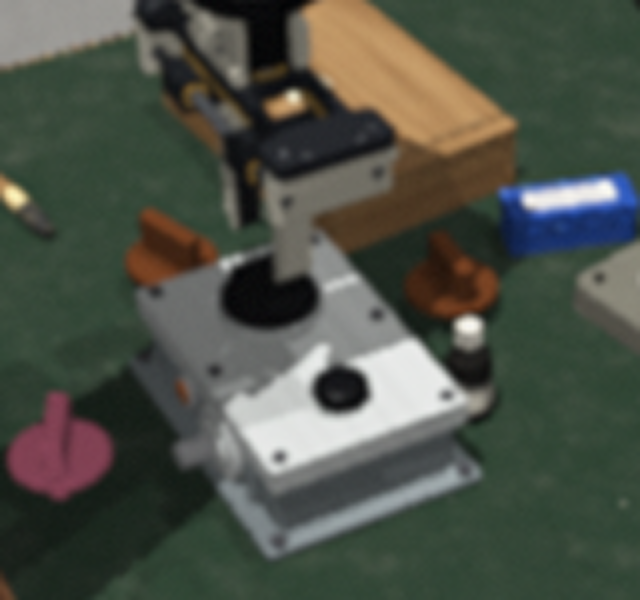

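The fingers straddle the bar: the near one is at crop (290,250) and the far one behind it. Going down 3 cm and closing.

>>> {"name": "carry_out", "arguments": {
  "commands": [
    [[-0.05,0,1,0],[0,0,1,0],[0,0,0.6,0],[0,0,0.4,0],[0,0,0,0],[0,0,0,0]]
  ]
}}

```text
t: 4.87
tool_pos: [0.5063, 0.2827, 0.0922]
orientation: [3.141, 0.022, -0.001]
force: [-0.2, 0.9, 0.2]
opening: 0.0505
```

>>> {"name": "carry_out", "arguments": {
  "commands": [
    [[0,0,0,0],[0,0,0,0],[0,0,0,0],[0,0,0,0],[0,0,0,0],[0,0,0,0],[0,0,0,0],[0,0,0,0],[0,0,0,0],[0,0,0,0]]
  ],
  "claw": 0.5,
  "grip_force": 30
}}

```text
t: 5.7
tool_pos: [0.5067, 0.283, 0.0928]
orientation: [-3.141, -0.022, -0.0]
force: [0.5, -0.3, 1.5]
opening: 0.0118
```

Opening is 11.8 mm against the 12 mm bar and the side force is low, so the grip is on the bar. Turning 80° anticlockwise from above, which is a negative roll because tool z points down.

>>> {"name": "carry_out", "arguments": {
  "commands": [
    [[0,0,0,-3],[0,0,0,-5],[0,0,0,-5],[0,0,0,-5],[0,0,0,-5],[0,0,0,-5],[0,0,0,-5],[0,0,0,-5],[0,0,0,-5],[0,0,0,-5],[0,0,0,-5],[0,0,0,-5],[0,0,0,-5],[0,0,0,-5],[0,0,0,-5],[0,0,0,-5],[0,0,0,-3],[0,0,0,0],[0,0,0,0]]
  ]
}}

```text
t: 7.28
tool_pos: [0.5067, 0.2829, 0.0928]
orientation: [2.376, 2.055, 0.0]
force: [-0.0, -1.0, 2.1]
opening: 0.0114
```

```bash
python3 -c "
from h import *
st([.5065,.283,.0925])
im=robot.read_camera('scene');cv2.imwrite('pics/s3.png',cv2.resize(im[120:270,220:380,::-1],None,fx=4,fy=4,interpolation=2))"
```

```text
t 7.2833 pos [0.5067 0.2829 0.0928] yaw y -8.3 z [ 0. -0. -1.] q [ 0.421  0.186  1.689 -0.     1.266  0.566] F [-0.  -1.   2.1] op 0.0114
tool delta cm [ 0.01 -0.02  0.03]
```

View pics/s3.png

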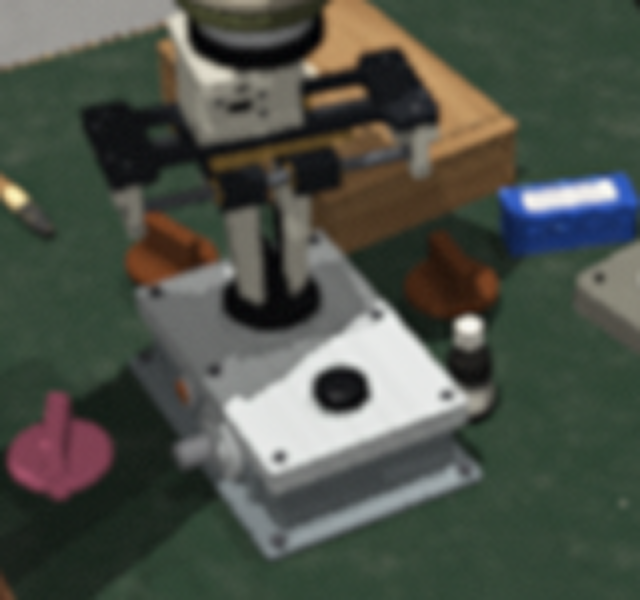

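The bar has turned with the fingers by about 81°: it now runs along y, between the fingers at crop (270,270). Lifting.

>>> {"name": "carry_out", "arguments": {
  "commands": [
    [[0,0,-0.3,0],[0,0,-0.5,0],[0,0,-0.8,0],[0,0,-1,0],[0,0,-1.4,0],[0,0,-2,0],[0,0,-2,0],[0,0,-2,0],[0,0,-1,0],[0,0,0,0],[0,0,0,0]]
  ]
}}

```text
t: 8.25
tool_pos: [0.5069, 0.2831, 0.2033]
orientation: [2.374, 2.056, 0.002]
force: [0.4, 0.3, -1.7]
opening: 0.0117
```

```bash
python3 -c "
from h import *
st([.4955,-.272,.20])
im=robot.read_camera('scene');cv2.imwrite('pics/s4.png',cv2.resize(im[90:270,210:400,::-1],None,fx=3,fy=3,interpolation=2))"
```

```text
t 8.25 pos [0.5069 0.2831 0.2033] yaw y -8.21 z [ 0.001  0.001 -1.   ] q [ 0.421  0.092  1.583 -0.     1.465  0.564] F [ 0.4  0.3 -1.7] op 0.0117
tool delta cm [-55.1    6.79   0.29]
```

View pics/s4.png

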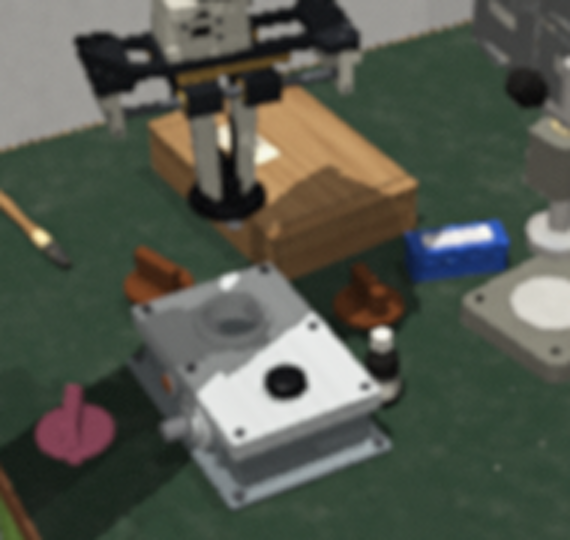

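The cap is held clear at crop (228,195), the port at (232,320) is empty, and the measured downward force of about 1.7 N fits the cap's weight. Carrying it across to the tray.

>>> {"name": "carry_out", "arguments": {
  "commands": [
    [[-1.5,0.18,0,0],[-2.5,0.3,0,0],[-3,0.37,0,0],[-3,0.37,0,0],[-3,0.37,0,0],[-3,0.37,0,0],[-3,0.37,0,0],[-3,0.37,0,0],[-3,0.37,0,0],[-3,0.37,0,0],[-3,0.37,0,0],[-3,0.37,0,0],[-3,0.37,0,0],[-3,0.37,0,0],[-3,0.37,0,0],[-3,0.37,0,0],[-3,0.37,0,0],[-3,0.37,0,0],[-2,0.25,0,0],[-1,0.14,0,0]]
  ]
}}

```text
t: 9.97
tool_pos: [0.4935, -0.2737, 0.2008]
orientation: [-2.375, -2.052, 0.002]
force: [-0.5, -0.3, -0.7]
opening: 0.0118
```

>>> {"name": "carry_out", "arguments": {
  "commands": [
    [[0,0,0,0],[0,0,1,0],[0,0,2,0],[0,0,2,0],[0,0,2,0],[0,0,2,0],[0,0,2,0],[0,0,1,0],[0,0,0,0],[0,0,0,0]]
  ]
}}

```text
t: 10.8
tool_pos: [0.495, -0.2699, 0.0821]
orientation: [-2.372, -2.057, 0.0]
force: [-0.6, 0.8, -1.0]
opening: 0.0115
```

```bash
python3 -c "
from h import *
st([.4955,-.272,.040])
im=robot.read_camera('scene');cv2.imwrite('pics/s5.png',cv2.resize(im[250:470,310:510,::-1],None,fx=2.7,fy=2.7,interpolation=2))"
```

```text
t 10.8 pos [ 0.495  -0.2699  0.0821] yaw y -8.13 z [-0.001  0.001 -1.   ] q [-0.59   0.158  1.741  0.     1.244 -0.448] F [-0.6  0.8 -1. ] op 0.0115
tool delta cm [-0.2   0.08  4.21]
```

View pics/s5.png

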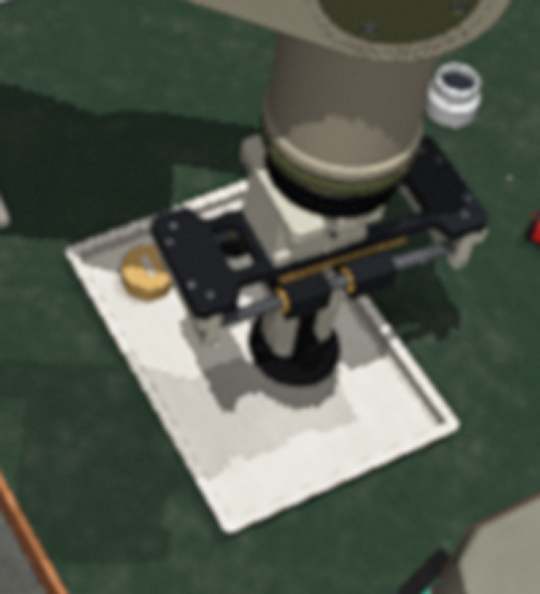

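The cap hangs level over the empty half of the tray, at crop (295,350), clear of the mounts. Lowering it slowly toward contact at a TCP height of about 0.040.

>>> {"name": "carry_out", "arguments": {
  "commands": [
    [[0,0,1,0],[0,0,1,0],[0,0,0.8,0],[0,0,0.5,0],[0,0,0.3,0],[0,0,0.2,0],[0,0,0.2,0],[0,0,0,0],[0,0,0,0],[0,0,0,0]]
  ]
}}

```text
t: 11.68
tool_pos: [0.4956, -0.2714, 0.043]
orientation: [2.374, 2.056, 0.0]
force: [-0.7, -0.7, -1.7]
opening: 0.0115
```

>>> {"name": "carry_out", "arguments": {
  "commands": [
    [[0,0,0.1,0],[0,0,0.05,0],[0,0,0,0],[0,0,0,0],[0,0,0,0]]
  ]
}}

```text
t: 12.1
tool_pos: [0.4954, -0.2712, 0.0412]
orientation: [2.374, 2.057, 0.0]
force: [0.2, -0.3, -0.2]
opening: 0.0117
```

>>> {"name": "carry_out", "arguments": {
  "commands": [
    [[0,0,0.1,0],[0,0,0,0],[0,0,0,0]]
  ]
}}

```text
t: 12.35
tool_pos: [0.4953, -0.2711, 0.0401]
orientation: [-2.374, -2.057, 0.0]
force: [-0.9, -0.2, -1.4]
opening: 0.0121
```

>>> {"name": "carry_out", "arguments": {
  "commands": [
    [[0,0,0.05,0],[0,0,0,0],[0,0,0,0]]
  ]
}}

```text
t: 12.6
tool_pos: [0.4954, -0.2712, 0.0398]
orientation: [2.374, 2.057, 0.0]
force: [-0.9, 0.7, 1.4]
opening: 0.0119
```

>>> {"name": "carry_out", "arguments": {
  "commands": [
    [[0,0,0.05,0],[0,0,0,0],[0,0,0,0]]
  ]
}}

```text
t: 12.85
tool_pos: [0.4954, -0.2713, 0.0397]
orientation: [2.374, 2.057, 0.0]
force: [-2.7, 1.1, 5.5]
opening: 0.0122
```

The force has risen to +5.5 N upward at a TCP height of 0.0397, so the cap is on the tray floor. Releasing and withdrawing.

>>> {"name": "carry_out", "arguments": {
  "commands": [
    [[0,0,0,0],[0,0,0,0],[0,0,0,0],[0,0,0,0],[0,0,0,0],[0,0,0,0],[0,0,0,0]]
  ],
  "claw": 4
}}

```text
t: 13.43
tool_pos: [0.4953, -0.2712, 0.0391]
orientation: [-2.375, -2.057, 0.0]
force: [-0.0, 0.1, 0.1]
opening: 0.0401
```

>>> {"name": "carry_out", "arguments": {
  "commands": [
    [[0,0,-0.5,0],[0,0,-1,0],[0,0,-2,0],[0,0,-3,0],[0,0,-3,0],[0,0,-3,0],[0,0,-3,0],[0,0,-2,0],[0,0,0,0],[3,0,0,0],[3,0,0,0],[3,0,0,0],[3,0,0,0],[3,0,0,0],[3,0,0,0],[3,0,0,0],[3,0,0,0],[3,0,0,0],[0,0,0,0],[0,0,0,0]]
  ]
}}

```text
t: 15.1
tool_pos: [0.5337, -0.0026, 0.2142]
orientation: [-2.371, -2.061, 0.0]
force: [0.5, -0.9, -0.3]
opening: 0.0399
```

```bash
python3 - <<'E'
from h import *
st()
a=robot.read_camera('scene')[250:470,310:510,::-1];b=robot.read_camera('top')[190:310,400:540,::-1]
cv2.imwrite('pics/s6.png',np.hstack([cv2.resize(a,(400,440)),cv2.resize(b,(400,440))]))
g=b.max(2);m=((g<90)*255).astype(np.uint8)
for c in cv2.findContours(m,0,1)[0]:
    if cv2.contourArea(c)>60:
        (u,v),r=cv2.minEnclosingCircle(c);print(u+400,v+190,r,cv2.contourArea(c),ray("top",(u+400,v+190),.023))
E
```

```text
t 15.1 pos [ 0.5337 -0.0026  0.2142] yaw y -8.02 z [-0. -0. -1.] q [-0.101 -0.04   1.697 -0.     1.484  0.039] F [ 0.5 -0.9 -0.3] op 0.0399
```

View pics/s6.png

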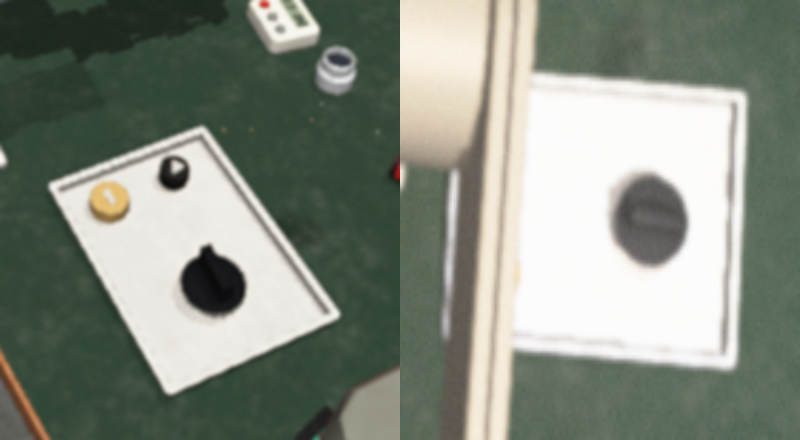

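In both views the cap stands upright on the tray floor with its bar on top (left crop (213,283), right (650,220)). It is well inside the rim and away from the mounts, and the arm is clear. Handing in.

```bash
python3 -c "
from plant import robot
print(robot.close_job())"
```

```text
the job is handed in; nothing more can be done
None
```

The filler cap is off the gear unit and standing upright, bar up, on the empty half of the steel tray; I handed the job in at about 15 s. I gripped the bar, turned it about 81° anticlockwise in its port and lifted it straight off. I then lowered it until the force showed contact (about 5.5 N), released it and moved the arm clear.

**Checks that agreed:**
- **Cap position:** I measured 89.7 mm from cap to breather, against 90 mm given.
- **Grip:** the opening held at 11.4–12.2 mm on the 12 mm bar.
- **Contact height:** the cap touched down at a TCP height of 0.0397 m, against 0.0395 m expected.
- **Final pictures:** both views show the cap upright well inside the rim, the mounts still in place in the scene view, and the gripper clear.

**Checks that did not:** my last automatic check of the cap's position in the top view found nothing at the colour threshold I set. The final position therefore rests on the pictures and the release pose, about (0.495, -0.271), which is roughly 49 mm from the tray's centre. The tray's long side measured about 225 mm instead of 235 mm, because the mask cut off the rim.

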